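# Call the packer and point out the two rejects

### The arm

A 6-joint arm with a two-finger parallel gripper is mounted at the origin on a cart in front of the work surface, level with it; the furniture and walls round the work are solid. World frame = base frame: x ahead of the robot, y to its left, z up, the work surface at z = 0. Lengths are in m, angles in degrees, forces in N, time in s.
With the tool pointing down it reaches from about 0.3 to 0.75 m from the base axis. Payload 8.5 kg.
Tool frame: the origin (TCP) lies at the very end of the fingers, on their centre line; the grasp point (between the pads) lies 19 mm behind it; x points along the fingers, y is the direction in which the jaws open and shut, and the axes are right-handed (so a half turn about x gives the same grasp; the last joint's range is limited). The gripper opens to 85 mm and grips with 20 to 120 N. Pads are 22 mm wide; open, the fingers measure 114 mm over their backs; the gripper's body (76 mm by 85 mm) begins 54 mm behind the grasp point. The pads swing forward as they close: fully open they stand 13 mm farther back than shut.
Start: joints at [58.195, 21.807, 74.336, -0, 83.858, -12.336], TCP at [0.183, 0.519, 0.231] pointing down, gripper open.
Joint ranges: [-178.18, 178.18], [-50.72, 133.34], [12.68, 142.11], [-81.47, 261.47], [9.98, 163.14], [-165.26, 165.26]. Speed limits (degrees/s): [136.94, 136.94, 180, 180, 180, 180].

### API

Orientations are given as a 3x3 rotation matrix whose columns are the frame's x, y, z axes.
In Python, from rig import env, eyes, close_job gives the robot as it stands.
- The arm moves only by the shell command python3 -m pendant 'ROWS' [OPENING] [FORCE]. ROWS is a JSON object of lists of equal length, an entry for each row: "travel": the shift along the world's x, y, z in mm, a list of three; "delta_rot": the turn, a rotation vector about the world's x, y, z in rad, a list of three. In form: {"travel": [[x, y, z], ...], "delta_rot": [[wx, wy, wz], ...]}. A call has 1 to 20 rows; each row shifts and turns the commanded pose from where the row before left it; what a row does not reach is not made up. A row lasts 1/12 s, in which the tool goes at most 41.7 mm and 7.16 degrees, less where a joint would pass 70% of its speed; a pose out of reach is approached as far as the arm can. A call with a gripper value outside its range is refused whole. OPENING is the finger opening in mm, from 0 to 85.4, set as the call begins (- or left out, the last holds). The fingers move at their own pace and stop on an object; FORCE is the grip in N (left out, the last holds). Time passes only in rows, so rows that do not move let the fingers close. It gives the time, the measured TCP pose, the force and the opening at its end, in the units of the state.
- env.observe(): the state, without advancing time (a new reading comes with each control period).
- eyes.get_image(name): name is "scene" or "top" or "wrist"; returns the picture (420x560x3 uint8, red, green, blue); there is no depth.
- eyes.camera_model(name): a dict with "vfov" (degrees; the focal length in pixels is half the picture's height over the tangent of half this angle, whatever the lens; pixels are square), "cx", "cy" (the principal point, pixels), "pose" (4x4, takes a point from camera to world coordinates). Camera axes: x right, y up, looking along -z (the intrinsics and any distortion apply to the point x, -y, -z); pixel columns grow to the right and rows downward; lengths in m; the calibration is good to about 2 mm. A picture is of the moment at which its call begins: read the wrist's pose just before it. camera_model takes no time and is no camera call; for the wrist camera it gives the pose at the moment of the call.
- close_job(): hands the job in, once; it reports no verdict.
The state is a dict: "time_s": time; "q": joint angles; "qvel": joint speeds; "joint_efforts": joint torques, N m; "position": TCP position; "tool_rot": TCP orientation; "ft_force": force on the tool from outside, world axes, zero at the start; "wrist_torque": the same for the moment, N m; "grip_width": finger opening in m.
Only numpy, scipy, OpenCV 4.12 (cv2) and the standard library are available. Lean on these libraries where they do the work, as an engineer would, in place of code of your own. Each camera call takes 0.05 s, during which the arm holds its last target. There are 200 camera calls.

### The job

Press the red call button fully in with the fingertips and let it go; then point straight down at the empty paper cup on the white board, fingertips 2 to 4 cm above its middle, and stay there for two seconds; then point in the same way at the trodden-flat chocolate for two seconds, and finally draw the hand up at least 25 cm above the table. Touch neither the board nor any piece on it, let no piece shift, and point at none of the good pieces: between the points travel with the fingertips at least 15 cm above the table.

Things in the scene. Friction and masses are not known exactly. Their poses are not given: they have to be found in the camera images.
- call_button (a joint): travel of the red call button, m: 0 = out (as it starts), 0.006 = fully in; spring return, about 4 N when fully in
- call_button_top (a point): centre of the round red button's top face when out, the spot to press straight down with the fingertips; red cap 36 mm across on a grey housing fixed to the table, right of the blue bag sealer
- inspection_board: white board 220 (its x) x 290 (its y) mm, fixed to the table; origin at the centre of its underside, top face 12 mm above the table; six pieces stand on it in two rows of three, 75 mm or more apart, in any order
- empty_cup: defect: empty brown pleated paper cup, upright, no chocolate in it, 48x50x26 mm; origin at the centre of its underside, z up; loose and light
- flat_chocolate: defect: chocolate in a trodden-flat, splayed dark brown paper cup, the widest and lowest of the pieces, 55x71x17 mm; origin at the centre of its underside, z up; loose and light
- good_1: a good piece: brown pleated paper cup with a cream-white chocolate showing in it, 38x40x27 mm; origin at the centre of its underside, z up; loose and light
- good_2: a good piece: brown pleated paper cup with a cream-white chocolate showing in it, 41x38x22 mm; origin at the centre of its underside, z up; loose and light
- good_3: a good piece: brown pleated paper cup with a cream-white chocolate showing in it, 35x42x20 mm; origin at the centre of its underside, z up; loose and light
- good_4: a good piece: brown pleated paper cup with a cream-white chocolate showing in it, 43x50x23 mm; origin at the centre of its underside, z up; loose and light
There are look-alikes about, which are no part of the job. Leave any purple look-alike of the good_2 alone.

How it is judged (in metres and radians):
On the way, in this order (a step that is already met when the one before it is completed fails the run):
1. the call button is pressed fully in (value of joint call_button above 0.0045 m), for 0.1 s.
2. the fingertips point at the empty cup from just above for two seconds (horizontal distance between the grasp point and empty_cup below 0.025 m and z of the grasp point in the frame of empty_cup below 0.1 m), for 1.6 s.
3. the fingertips point at the flat chocolate from just above for two seconds (horizontal distance between the grasp point and flat_chocolate below 0.025 m and z of the grasp point in the frame of flat_chocolate below 0.1 m), for 1.6 s.
At the end, for the whole second after the job is handed in: The hand is drawn up (grasp point more than 0.20 m above the table), the button is out again (within 1.5 mm), and all six pieces stand within 5 mm of where they started and within 0.15 rad of upright (height (world z) of the grasp point above 0.2 m and value of joint call_button below 0.0015 m and distance of each of empty_cup, flat_chocolate, good_1, good_2, good_3, good_4 from where it was at the start of the episode below 0.005 m and angle between each of empty_cup, flat_chocolate, good_1, good_2, good_3, good_4's own z axis and vertical below 0.15 rad); the robot touches nothing.
It fails at once if a piece or the board is touched (contact force between any of the fingers, the arm and empty_cup above 0.3 N or contact force between any of the fingers, the arm and flat_chocolate above 0.3 N or contact force between any of the fingers, the arm and good_1 above 0.3 N or contact force between any of the fingers, the arm and good_2 above 0.3 N or contact force between any of the fingers, the arm and good_3 above 0.3 N or contact force between any of the fingers, the arm and good_4 above 0.3 N or contact force between any of the fingers, the arm and inspection_board above 0.3 N).
It fails at once if a piece is shifted by more than 5 mm or lifted (distance of any of empty_cup, flat_chocolate, good_1, good_2, good_3, good_4 from where it was at the start of the episode above 0.005 m).
It fails at once if a good piece is pointed at: the grasp point comes within 25 mm of above it and less than 100 mm over its underside ((horizontal distance between the grasp point and good_1 below 0.025 m and z of the grasp point in the frame of good_1 below 0.1 m) or (horizontal distance between the grasp point and good_2 below 0.025 m and z of the grasp point in the frame of good_2 below 0.1 m) or (horizontal distance between the grasp point and good_3 below 0.025 m and z of the grasp point in the frame of good_3 below 0.1 m) or (horizontal distance between the grasp point and good_4 below 0.025 m and z of the grasp point in the frame of good_4 below 0.1 m)).
It also fails if it takes over 61 s, if anything falls off the work surface, if the arm or the gripper's body presses on something with over 40 N, if the wrist force passes 120 N, or if a joint passes its speed limit or range.

## Working session

There is one attempt and no reset: what is moved stays moved. The work goes in short steps, Python scripts to look and compute and a shell command to move; the robot and the scene stay as the last step left them, time stands still between calls to the robot, and variables do not carry over. Pictures are saved under pics/ and viewed, about 8 in all and at most 12, crops included, and the job is handed in when it is done.

```bash
mkdir -p pics; ls
python3 - <<'E'
from rig import env, eyes
import cv2,numpy as np
s=env.observe(); print(s['time_s'],s['position'],np.round(s['tool_rot'],3).tolist(),s['grip_width'])
for n in ['scene','top']:
    m=eyes.camera_model(n); print(n,m)
    im=eyes.get_image(n); cv2.imwrite(f'pics/{n}0.png',im[:,:,::-1])
E
```

```text
pics
0.0 [0.18313352 0.51829937 0.23070933] [[-0.001, 0.333, 0.943], [-0.001, 0.943, -0.333], [-1.0, -0.001, -0.0]] 0.08557676584143538
scene {'vfov': 42.16574562534632, 'cx': 273.88104957032783, 'cy': 203.9782874008293, 'pose': array([[-0.86136134,  0.38778008, -0.32815126,  0.23289448],
       [-0.50781956, -0.64043573,  0.57616088,  0.69669674],
       [ 0.01326393,  0.66292434,  0.74856889,  0.94578559],
       [ 0.        ,  0.        ,  0.        ,  1.        ]])}
top {'vfov': 49.69480341925147, 'cx': 274.49247210554745, 'cy': 207.29082310447407, 'pose': array([[ 0.10923117,  0.97043044, -0.21525175,  0.4299565 ],
       [-0.99401055,  0.1073802 , -0.02031072, -0.00427934],
       [ 0.00340364,  0.21618107,  0.97634736,  0.96270508],
       [ 0.        ,  0.        ,  0.        ,  1.        ]])}
```

View pics/top0.png

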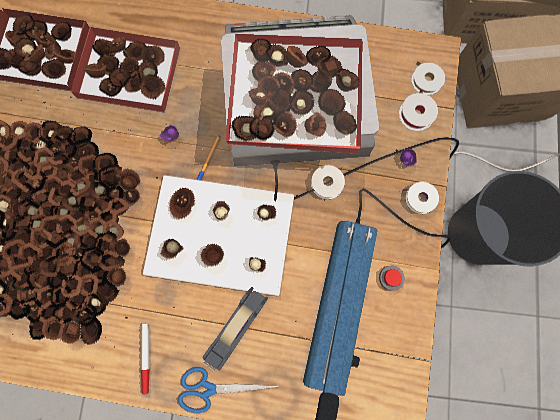

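View pics/scene0.png

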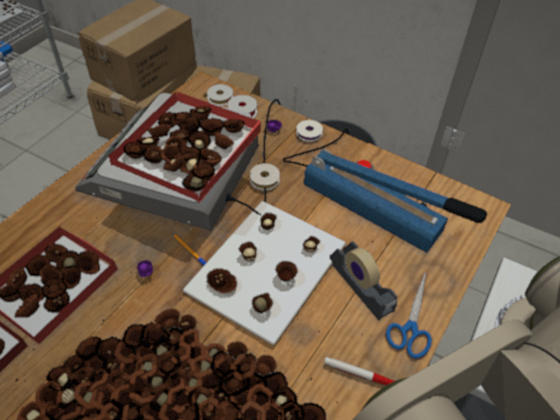

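The top view shows the flat chocolate at about (182,204), the empty cup at about (212,254) and four good pieces. The button is at (392,278), right of the blue sealer. Next I'll measure these and look at an enlarged crop of the board.

```bash
cat > h.py <<'E'
import numpy as np,cv2
from rig import env,eyes
def ray(m,u,v,z,H=420):
    f=H/2/np.tan(np.radians(m['vfov'])/2)
    d=m['pose'][:3,:3]@np.array([(u-m['cx'])/f,-(v-m['cy'])/f,-1]); o=m['pose'][:3,3]
    return o+d*(z-o[2])/d[2]
def blobs(mask,amin):
    n,l,s,c=cv2.connectedComponentsWithStats(mask.astype(np.uint8))
    return [(c[i],s[i]) for i in range(1,n) if s[i,4]>=amin]
E
python3 - <<'E'
from h import *
m=eyes.camera_model('top'); im=cv2.imread('pics/top0.png'); print({k:v for k,v in m.items() if k!='pose'})
hsv=cv2.cvtColor(im,cv2.COLOR_BGR2HSV); h,s,v=cv2.split(hsv)
red=((h<6)|(h>174))&(s>150)&(v>150)
for c,st in blobs(red,60): print('red',c.round(1),st,ray(m,*c,.03).round(3))
w=((s<60)&(v>150)).astype(np.uint8); w[:,:130]=0;w[:168]=0;w[300:]=0;w[:,300:]=0
cs=max(cv2.findContours(w,cv2.RETR_EXTERNAL,cv2.CHAIN_APPROX_NONE)[0],key=cv2.contourArea)
r=cv2.minAreaRect(cs);P=np.array([ray(m,*p,.012) for p in cv2.boxPoints(r)]);print('board',P.round(3).tolist(),np.linalg.norm(P-np.roll(P,1,0),axis=1).round(3))
hull=np.zeros_like(w);cv2.fillConvexPoly(hull,cv2.convexHull(cs),1)
hull=cv2.erode(hull,np.ones((7,7)))
for c,st in blobs((hull>0)&(w==0),40): print('piece',c.round(1),st,ray(m,*c,.022).round(3))
for n,b in (('top',(140,300,170,300)),('scene',(180,350,195,345))):
    i=cv2.imread(f'pics/{n}0.png'); cv2.imwrite(f'pics/{n}c.png',cv2.resize(i[b[2]:b[3],b[0]:b[1]],None,fx=2.4 if n=='top' else 2.2,fy=2.4 if n=='top' else 2.2,interpolation=2))
a=cv2.imread('pics/topc.png');b=cv2.imread('pics/scenec.png');H=max(a.shape[0],b.shape[0])
p=lambda x:cv2.copyMakeBorder(x,0,H-x.shape[0],0,4,0)
cv2.imwrite('pics/both.png',np.hstack([p(a),p(b)]))
E
```

```text
{'vfov': 49.69480341925147, 'cx': 274.49247210554745, 'cy': 207.29082310447407}
red [228.6 121.5] [226 102   7  39  93] [0.817 0.136 0.03 ]
red [393.1 277.2] [385 269  17  17 226] [ 0.517 -0.241  0.03 ]
red [144.6 380.7] [141 370   8  24 136] [0.265 0.228 0.03 ]
board [[0.467, 0.273, 0.012], [0.687, 0.277, 0.012], [0.673, -0.024, 0.012], [0.455, -0.014, 0.012]] [0.287 0.221 0.302 0.218]
piece [181.4 202.8] [169 188  26  31 594] [0.625 0.213 0.022]
piece [220.6 209.9] [212 201  18  19 232] [0.619 0.128 0.022]
piece [266.3 211.8] [257 204  19  16 218] [0.626 0.031 0.022]
piece [170.6 248.4] [160 239  23  20 312] [0.526 0.221 0.022]
piece [211.7 254.6] [200 244  24  22 397] [0.523 0.134 0.022]
piece [256.8 264.1] [249 257  17  15 188] [0.514 0.039 0.022]
```

View pics/both.png

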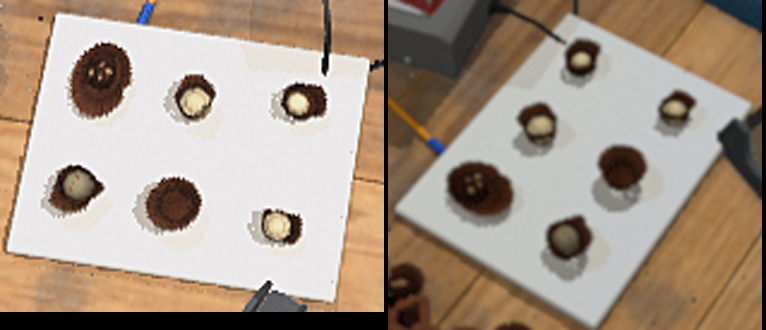

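The flat chocolate and the empty cup are both clear, and the board measures about 220 x 290–300 mm as it should. I'm moving to above the button with the fingers closed.

```bash
python3 -m pendant '{"travel":[[14,-32,0],[14,-32,0],[14,-32,0],[14,-32,0],[14,-32,0],[14,-32,0],[14,-32,0],[14,-32,0],[14,-32,0],[14,-32,0],[14,-32,0],[14,-32,0],[14,-32,0],[14,-32,0],[14,-32,0],[14,-32,0],[14,-32,0],[14,-32,0],[14,-32,0],[14,-32,0]],"delta_rot":[[0,0,0],[0,0,0],[0,0,0],[0,0,0],[0,0,0],[0,0,0],[0,0,0],[0,0,0],[0,0,0],[0,0,0],[0,0,0],[0,0,0],[0,0,0],[0,0,0],[0,0,0],[0,0,0],[0,0,0],[0,0,0],[0,0,0],[0,0,0]]}' 0
python3 -m pendant '{"travel":[[13,-30,-5],[13,-30,-5],[13,-30,-5],[0,0,0],[0,0,0],[0,0,0]],"delta_rot":[[0,0,0],[0,0,0],[0,0,0],[0,0,0],[0,0,0],[0,0,0]]}'
python3 - <<'E'
from h import *
m=eyes.camera_model('wrist'); print(m)
im=eyes.get_image('wrist')[:,:,::-1].copy(); cv2.imwrite('pics/w1.png',im)
t=eyes.get_image('top')[:,:,::-1]; cv2.imwrite('pics/t1.png',t)
h,s,v=cv2.split(cv2.cvtColor(im,cv2.COLOR_BGR2HSV))
for c,st in blobs(((h<6)|(h>174))&(s>150)&(v>120),60): print(c.round(1),st,*[ray(m,*c,z).round(4) for z in(.02,.03,.04)])
mt=eyes.camera_model('top'); print([ray(mt,393.1,277.2,z).round(4) for z in(.02,.03,.04)])
E
```

```text
time_s: 1.77
position: [0.4635, -0.1232, 0.231]
tool_rot: [[-0.001, 0.334, 0.943], [0.0, 0.943, -0.334], [-1.0, 0.0, -0.001]]
ft_force: [0.9, 0.2, 1.2]
grip_width: 0.0001
time_s: 2.27
position: [0.502, -0.2111, 0.216]
tool_rot: [[-0.001, 0.333, 0.943], [0.001, 0.943, -0.333], [-1.0, 0.0, -0.001]]
ft_force: [-0.2, -0.8, 0.2]
grip_width: 0.0001
{'vfov': 70.89794584744828, 'cx': 282.9699080795697, 'cy': 207.58322807754647, 'pose': array([[ 3.34494126e-01, -9.10162641e-01, -2.44371943e-01,
         4.41414679e-01],
       [ 9.42397811e-01,  3.23110870e-01,  8.65201171e-02,
        -1.90144307e-01],
       [ 2.11852877e-04, -2.59236055e-01,  9.65813969e-01,
         3.58552110e-01],
       [ 0.00000000e+00,  0.00000000e+00,  0.00000000e+00,
         1.00000000e+00]])}
[263.8 206.4] [250 193  29  28 641] [ 0.518  -0.2415  0.02  ] [ 0.5158 -0.24    0.03  ] [ 0.5135 -0.2384  0.04  ]
[array([ 0.518 , -0.2437,  0.02  ]), array([ 0.5171, -0.2412,  0.03  ]), array([ 0.5161, -0.2386,  0.04  ])]
```

View pics/w1.png

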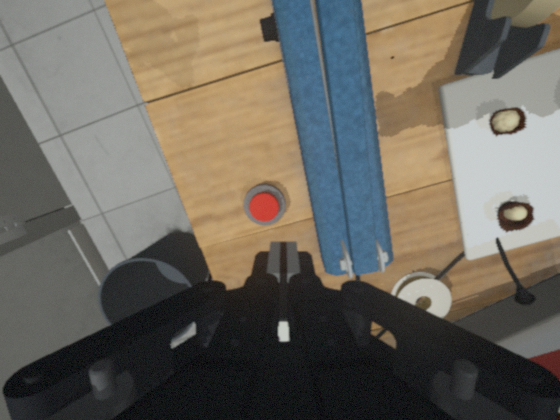

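The button is at (264,206), about 40 px from the sealer edge. I'll triangulate the sealer's corners to get its height and check clearance for the gripper body.

Run:
```python
from h import *
T=eyes.camera_model('top');W=eyes.camera_model('wrist')
for a,b in(((377,227),(327,273)),((341,221),(393,268)),((393.1,277.2),(263.8,206.4))):
    for z in(0,.02,.03,.04,.06,.08,.1): print(z,ray(T,*a,z)[:2].round(3),ray(W,*b,z)[:2].round(3))
for z in (.05,.08): print('edge at button',ray(W,303,200,z).round(3))
```

```text
0 [ 0.623 -0.209] [ 0.638 -0.197]
0.02 [ 0.619 -0.204] [ 0.627 -0.196]
0.03 [ 0.617 -0.202] [ 0.621 -0.196]
0.04 [ 0.615 -0.2  ] [ 0.616 -0.196]
0.06 [ 0.611 -0.196] [ 0.605 -0.195]
0.08 [ 0.607 -0.192] [ 0.594 -0.195]
0.1 [ 0.603 -0.187] [ 0.583 -0.195]
0 [ 0.628 -0.13 ] [ 0.66  -0.111]
0.02 [ 0.624 -0.128] [ 0.648 -0.116]
0.03 [ 0.622 -0.126] [ 0.642 -0.118]
0.04 [ 0.62  -0.125] [ 0.636 -0.12 ]
0.06 [ 0.616 -0.123] [ 0.624 -0.124]
0.08 [ 0.611 -0.12 ] [ 0.611 -0.129]
0.1 [ 0.607 -0.117] [ 0.599 -0.133]
0 [ 0.52  -0.249] [ 0.523 -0.244]
0.02 [ 0.518 -0.244] [ 0.519 -0.241]
0.03 [ 0.517 -0.241] [ 0.516 -0.24 ]
0.04 [ 0.516 -0.239] [ 0.514 -0.238]
0.06 [ 0.514 -0.234] [ 0.509 -0.235]
0.08 [ 0.512 -0.228] [ 0.505 -0.232]
0.1 [ 0.511 -0.223] [ 0.5   -0.229]
edge at button [ 0.519 -0.194  0.05 ]
edge at button [ 0.512 -0.194  0.08 ]
```

The sealer is about 5 cm high, so the gripper body (at 10 cm or higher) clears it. The button is at (0.5165, -0.241) and about 0.03 high. I'll descend to about 5 cm, then press in steps.

```bash
python3 -m pendant '{"travel":[[7,-15,0],[7.5,-15,0],[0,0,-35],[0,0,-35],[0,0,-35],[0,0,-35],[0,0,-22],[0,0,-6],[0,0,0],[0,0,0]],"delta_rot":[[0,0,0],[0,0,0],[0,0,0],[0,0,0],[0,0,0],[0,0,0],[0,0,0],[0,0,0],[0,0,0],[0,0,0]]}'
python3 -m pendant '{"travel":[[0,0,-4],[0,0,-4],[0,0,-4],[0,0,-3],[0,0,0],[0,0,0]],"delta_rot":[[0,0,0],[0,0,0],[0,0,0],[0,0,0],[0,0,0],[0,0,0]]}'
python3 - <<'E'
from h import *
im=eyes.get_image('wrist')[:,:,::-1]; cv2.imwrite('pics/w2.png',im)
E
```

```text
time_s: 3.2
position: [0.5175, -0.2415, 0.0498]
tool_rot: [[0.002, 0.333, 0.943], [-0.001, 0.943, -0.333], [-1.0, -0.001, 0.002]]
ft_force: [-0.8, 0.8, 0.3]
grip_width: -0.0001
time_s: 3.7
position: [0.5168, -0.2414, 0.0332]
tool_rot: [[-0.0, 0.333, 0.943], [0.0, 0.943, -0.333], [-1.0, 0.0, -0.0]]
ft_force: [0.2, -0.5, -0.0]
grip_width: -0.0003
```

View pics/w2.png

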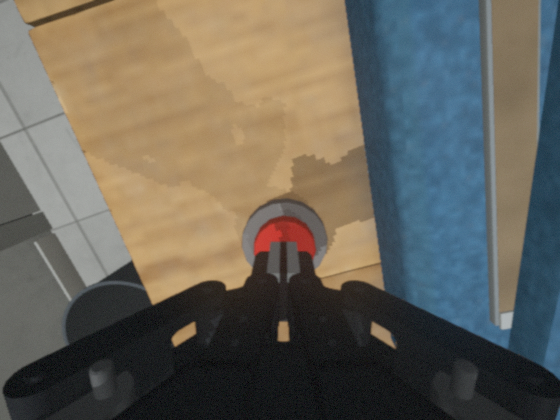

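The fingertips are centred over the red cap (285,240) and not yet touching. I'll press in small steps while watching the force.

```bash
for i in 1; do python3 -m pendant '{"travel":[[0,0,-2],[0,0,-2],[0,0,0],[0,0,0]],"delta_rot":[[0,0,0],[0,0,0],[0,0,0],[0,0,0]]}'; done
python3 -m pendant '{"travel":[[0,0,-2],[0,0,-1],[0,0,0],[0,0,0]],"delta_rot":[[0,0,0],[0,0,0],[0,0,0],[0,0,0]]}'
```

```text
time_s: 4.08
position: [0.5168, -0.2414, 0.0292]
tool_rot: [[-0.0, 0.333, 0.943], [0.0, 0.943, -0.333], [-1.0, 0.0, -0.0]]
ft_force: [-0.7, -0.2, 0.1]
grip_width: 0.0002
time_s: 4.42
position: [0.5168, -0.2415, 0.0262]
tool_rot: [[-0.0, 0.333, 0.943], [0.0, 0.943, -0.333], [-1.0, 0.0, -0.0]]
ft_force: [-0.6, -0.7, -0.4]
grip_width: 0.0001
```

```bash
python3 -m pendant '{"travel":[[0,0,-2],[0,0,-1],[0,0,0],[0,0,0]],"delta_rot":[[0,0,0],[0,0,0],[0,0,0],[0,0,0]]}'
python3 -m pendant '{"travel":[[0,0,-2],[0,0,0],[0,0,0]],"delta_rot":[[0,0,0],[0,0,0],[0,0,0]]}'
```

```text
time_s: 4.75
position: [0.5168, -0.2414, 0.0232]
tool_rot: [[-0.0, 0.333, 0.943], [0.0, 0.943, -0.333], [-1.0, 0.0, -0.0]]
ft_force: [0.9, 1.0, 0.8]
grip_width: -0.0001
time_s: 5.0
position: [0.5169, -0.2416, 0.0214]
tool_rot: [[0.0, 0.333, 0.943], [-0.0, 0.943, -0.333], [-1.0, -0.0, 0.0]]
ft_force: [-0.1, -0.0, 1.3]
grip_width: 0.0001
```

Contact may be starting. I'll keep going in 2 mm steps.

```bash
python3 -m pendant '{"travel":[[0,0,-2],[0,0,0],[0,0,0]],"delta_rot":[[0,0,0],[0,0,0],[0,0,0]]}'|grep -E 'pos|ft'
python3 -m pendant '{"travel":[[0,0,-2],[0,0,0],[0,0,0]],"delta_rot":[[0,0,0],[0,0,0],[0,0,0]]}'|grep -E 'pos|ft'
python3 -m pendant '{"travel":[[0,0,-1],[0,0,0],[0,0,0]],"delta_rot":[[0,0,0],[0,0,0],[0,0,0]]}'|grep -E 'pos|ft'
```

```text
position: [0.5169, -0.2416, 0.0194]
ft_force: [0.5, -0.4, 2.2]
position: [0.5169, -0.2416, 0.0174]
ft_force: [0.5, 0.0, 2.6]
position: [0.5169, -0.2416, 0.0164]
ft_force: [1.1, -1.0, 4.2]
```

```bash
python3 -m pendant '{"travel":[[0,0,-1],[0,0,0],[0,0,0],[0,0,0]],"delta_rot":[[0,0,0],[0,0,0],[0,0,0],[0,0,0]]}'|grep -E 'pos|ft'
python3 -m pendant '{"travel":[[0,0,-0.5],[0,0,0],[0,0,0],[0,0,0]],"delta_rot":[[0,0,0],[0,0,0],[0,0,0],[0,0,0]]}'|grep -E 'pos|ft'
```

```text
position: [0.517, -0.2416, 0.016]
ft_force: [0.7, 0.7, 9.2]
position: [0.517, -0.2416, 0.0159]
ft_force: [-1.4, 0.8, 12.5]
```

The button has bottomed out: the force rises past 9 N with no further travel. I'll release it, go up to about 20 cm and travel to above the empty cup.

```bash
python3 -m pendant '{"travel":[[0,0,6],[0,0,20],[0,0,40],[0,0,40],[0,0,40],[0,0,40],[0,35,0],[0,35,0],[0,35,0],[1,35,0],[1,35,0],[1,35,0],[1,35,0],[1,35,0],[1,35,0],[0,35,0],[0,25,0],[0,0,0],[0,0,0],[0,0,0]],"delta_rot":[[0,0,0],[0,0,0],[0,0,0],[0,0,0],[0,0,0],[0,0,0],[0,0,0],[0,0,0],[0,0,0],[0,0,0],[0,0,0],[0,0,0],[0,0,0],[0,0,0],[0,0,0],[0,0,0],[0,0,0],[0,0,0],[0,0,0],[0,0,0]]}'
python3 - <<'E'
from h import *
m=eyes.camera_model('wrist')
im=eyes.get_image('wrist')[:,:,::-1].copy(); cv2.imwrite('pics/w3.png',im)
h,s,v=cv2.split(cv2.cvtColor(im,cv2.COLOR_BGR2HSV))
for c,st in blobs((v<110)&(s>60),300): print(c.round(1),st,*[ray(m,*c,z).round(4) for z in(.02,.03)])
E
```

```text
time_s: 8.08
position: [0.5225, 0.1331, 0.2004]
tool_rot: [[-0.001, 0.333, 0.943], [-0.0, 0.943, -0.333], [-1.0, -0.001, -0.001]]
ft_force: [0.1, -0.8, 0.0]
grip_width: 0.0001
[499.9 120.5] [  395     0   165   272 29320] [0.5305 0.3711 0.02  ] [0.5284 0.3644 0.03  ]
[173.4  82.4] [ 156   35   34   97 1391] [0.3819 0.0638 0.02  ] [0.3844 0.0666 0.03  ]
[ 56.4 232.9] [    0    43   193   357 17249] [ 0.4844 -0.1334  0.02  ] [ 0.4837 -0.1245  0.03  ]
[176.7  87. ] [169  64  17  47 604] [0.387  0.0651 0.02  ] [0.3894 0.0679 0.03  ]
[383.6 243.2] [361 221  40  52 575] [0.6237 0.2215 0.02  ] [0.6187 0.2194 0.03  ]
[503.1 351.5] [ 402  298  158  109 3202] [0.8226 0.3303 0.02  ] [0.8114 0.3248 0.03  ]
[276.3 384.1] [  114   320   338   100 11506] [0.7732 0.0338 0.02  ] [0.7636 0.0375 0.03  ]
[383.1 334.9] [370 322  27  28 378] [0.7457 0.1893 0.02  ] [0.7369 0.1882 0.03  ]
```

View pics/w3.png

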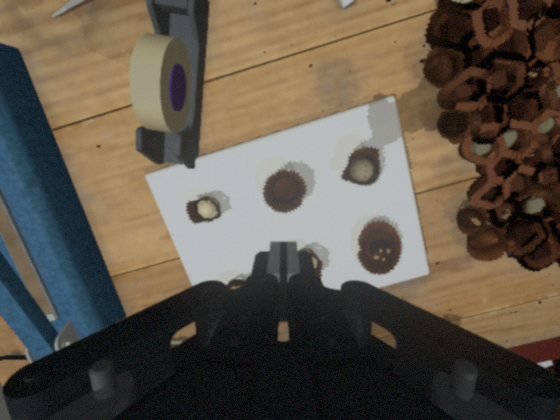

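The empty cup is at about (285,191), with no chocolate in it, and the flat chocolate at about (380,246). I'll refine both centres from this view and check the button from the top camera.

Run:
```python
from h import *
m=eyes.camera_model('wrist'); im=cv2.imread('pics/w3.png')
h,s,v=cv2.split(cv2.cvtColor(im,cv2.COLOR_BGR2HSV))
for b,z in(((255,320,160,222),.028),((350,410,208,285),.020)):
    k=np.zeros_like(v,bool); k[b[2]:b[3],b[0]:b[1]]=1
    c,st=max(blobs(k&(s>70)&(v<150),50),key=lambda x:x[1][4]); print(c.round(1),st,ray(m,*c,z).round(4), ray(m,st[0]+st[2]/2,st[1]+st[3]/2,z).round(4))
    f=210/np.tan(np.radians(m['vfov']/2)); print('size mm',st[2:4]*(m['pose'][2,3]-z)/f*1000)
print(env.observe()['position'])
```

```text
Traceback (most recent call last):
ValueError: max() iterable argument is empty
```

Run:
```python
from h import *
m=eyes.camera_model('wrist'); im=cv2.imread('pics/w3.png')
h,s,v=cv2.split(cv2.cvtColor(im,cv2.COLOR_BGR2HSV))
f=210/np.tan(np.radians(m['vfov']/2))
for b,z in(((255,320,160,222),.028),((350,410,208,285),.020)):
    k=np.zeros_like(v,bool); k[b[2]:b[3],b[0]:b[1]]=1
    c,st=max(blobs(k&(v<115),50),key=lambda x:x[1][4]); print(c.round(1),st,ray(m,*c,z).round(4), ray(m,st[0]+st[2]/2,st[1]+st[3]/2,z).round(4),'size mm',st[2:4]*(m['pose'][2,3]-z)/f*1000)
print(env.observe()['position'])
```

```text
[284.3 190.6] [ 264  170   42   42 1343] [0.5242 0.1329 0.028 ] [0.5249 0.1335 0.028 ] size mm [44.85977546 44.85977546]
[379.  247.2] [ 358  221   43   53 1747] [0.6271 0.2146 0.02  ] [0.6277 0.2151 0.02  ] size mm [47.0941076  58.04622565]
[0.52270351 0.13263958 0.2005343 ]
```

Both views agree to 2–3 mm: cup (0.524, 0.133), flat (0.627, 0.214). I'll descend to 3 cm above the cup and hold for more than 2 s.

```bash
python3 -m pendant '{"travel":[[1.5,0,-30],[0,0,-30],[0,0,-30],[0,0,-25],[0,0,-12],[0,0,-5],[0,0,0],[0,0,0],[0,0,0],[0,0,0],[0,0,0],[0,0,0],[0,0,0],[0,0,0],[0,0,0],[0,0,0],[0,0,0],[0,0,0],[0,0,0],[0,0,0]],"delta_rot":[[0,0,0],[0,0,0],[0,0,0],[0,0,0],[0,0,0],[0,0,0],[0,0,0],[0,0,0],[0,0,0],[0,0,0],[0,0,0],[0,0,0],[0,0,0],[0,0,0],[0,0,0],[0,0,0],[0,0,0],[0,0,0],[0,0,0],[0,0,0]]}'
python3 - <<'E'
from h import *
a=eyes.get_image('scene')[:,:,::-1]; cv2.imwrite('pics/s4.png',a)
E
python3 -m pendant '{"travel":[[0,0,0],[0,0,0],[0,0,0],[0,0,0],[0,0,0],[0,0,0],[0,0,0],[0,0,0],[0,0,0],[0,0,0],[0,0,0],[0,0,0],[0,0,0]],"delta_rot":[[0,0,0],[0,0,0],[0,0,0],[0,0,0],[0,0,0],[0,0,0],[0,0,0],[0,0,0],[0,0,0],[0,0,0],[0,0,0],[0,0,0],[0,0,0]]}'
```

```text
time_s: 9.8
position: [0.5243, 0.1335, 0.0688]
tool_rot: [[-0.0, 0.333, 0.943], [-0.0, 0.943, -0.333], [-1.0, -0.0, -0.0]]
ft_force: [-0.2, -0.1, -0.1]
grip_width: 0.0002
time_s: 10.93
position: [0.5243, 0.1335, 0.0688]
tool_rot: [[0.0, 0.333, 0.943], [-0.0, 0.943, -0.333], [-1.0, -0.0, 0.0]]
ft_force: [0.5, 0.1, -0.1]
grip_width: 0.0001
```

View pics/s4.png

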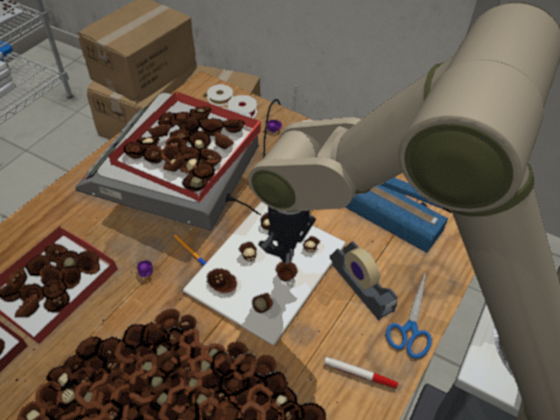

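The fingertips stand just above the cup at (287,262), and the pieces have not moved. I held there about 2.2 s. Now up, across and down to the flat chocolate.

```bash
python3 -m pendant '{"travel":[[0,0,35],[0,0,35],[0,0,30],[0,0,20],[0,0,0],[25,20,0],[26,20,0],[26,20,0],[26,21,0],[0,0,0],[0,0,0],[0,0,-30],[0,0,-30],[0,0,-30],[0,0,-23],[0,0,-12],[0,0,-5],[0,0,0],[0,0,0],[0,0,0]],"delta_rot":[[0,0,0],[0,0,0],[0,0,0],[0,0,0],[0,0,0],[0,0,0],[0,0,0],[0,0,0],[0,0,0],[0,0,0],[0,0,0],[0,0,0],[0,0,0],[0,0,0],[0,0,0],[0,0,0],[0,0,0],[0,0,0],[0,0,0],[0,0,0]]}'
python3 -m pendant '{"travel":[[0,0,0],[0,0,0],[0,0,0],[0,0,0],[0,0,0],[0,0,0],[0,0,0],[0,0,0],[0,0,0],[0,0,0],[0,0,0],[0,0,0]],"delta_rot":[[0,0,0],[0,0,0],[0,0,0],[0,0,0],[0,0,0],[0,0,0],[0,0,0],[0,0,0],[0,0,0],[0,0,0],[0,0,0],[0,0,0]]}'
python3 -m pendant '{"travel":[[0,0,0],[0,0,0],[0,0,0],[0,0,0],[0,0,0],[0,0,0],[0,0,0],[0,0,0],[0,0,0],[0,0,0],[0,0,0],[0,0,0]],"delta_rot":[[0,0,0],[0,0,0],[0,0,0],[0,0,0],[0,0,0],[0,0,0],[0,0,0],[0,0,0],[0,0,0],[0,0,0],[0,0,0],[0,0,0]]}'|grep -E 'pos|time'
```

```text
time_s: 12.6
position: [0.628, 0.2145, 0.0606]
tool_rot: [[0.003, 0.333, 0.943], [0.0, 0.943, -0.333], [-1.0, 0.001, 0.003]]
ft_force: [-0.1, -0.6, -0.2]
grip_width: 0.0002
time_s: 13.6
position: [0.6273, 0.2145, 0.0588]
tool_rot: [[0.0, 0.333, 0.943], [0.0, 0.943, -0.333], [-1.0, 0.0, 0.0]]
ft_force: [0.8, 0.5, 0.5]
grip_width: -0.0005
time_s: 14.6
position: [0.6273, 0.2145, 0.0588]
```

```bash
python3 -m pendant '{"travel":[[0,0,30],[0,0,35],[0,0,35],[0,0,35],[0,0,35],[-10,0,35],[-20,10,20],[-30,20,0],[-30,20,0],[-30,20,0],[-30,20,0],[-30,20,0],[-20,10,0],[0,0,0],[0,0,0],[0,0,0],[0,0,0],[0,0,0]],"delta_rot":[[0,0,0],[0,0,0],[0,0,0],[0,0,0],[0,0,0],[0,0,0],[0,0,0],[0,0,0],[0,0,0],[0,0,0],[0,0,0],[0,0,0],[0,0,0],[0,0,0],[0,0,0],[0,0,0],[0,0,0],[0,0,0]]}'
python3 - <<'E'
from h import *
im=eyes.get_image('top')[:,:,::-1].copy(); cv2.imwrite('pics/t9.png',im)
b=eyes.get_image('scene')[:,:,::-1]; a=cv2.imread('pics/scene0.png')
d=cv2.absdiff(a,b).max(2); print('scene board diff', (d[205:340,185:345]>60).sum())
cv2.imwrite('pics/s9.png',b)
h,s,v=cv2.split(cv2.cvtColor(im,cv2.COLOR_BGR2HSV))
for c,st in blobs(((h<6)|(h>174))&(s>150)&(v>150),60): print('red',c.round(1),st)
E
```

```text
time_s: 16.1
position: [0.4282, 0.334, 0.2835]
tool_rot: [[-0.0, 0.335, 0.942], [-0.0, 0.942, -0.335], [-1.0, -0.0, -0.0]]
ft_force: [0.2, -0.6, -1.1]
grip_width: -0.0004
scene board diff 6022
red [228.6 122.2] [226 102   7  39  92]
red [393.1 277.2] [385 269  17  17 226]
red [144.6 380.7] [141 370   7  24 134]
```

View pics/t9.png

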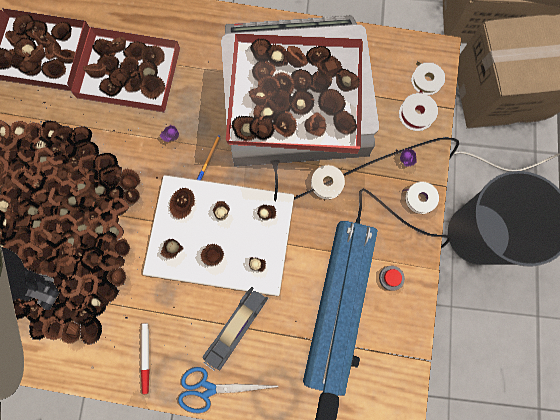

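The top view shows all six pieces and the button exactly where they began, with the red cap still at (393.1,277.2). The hand is drawn up clear at 0.28 m, so I'm handing in.

Run:
```python
from h import *
from rig import close_job
d=cv2.absdiff(cv2.imread('pics/top0.png'),cv2.imread('pics/t9.png')).max(2); print('top board diff',(d[175:300,140:300]>40).sum())
print(close_job())
```

```text
top board diff 0
the job is handed in; nothing more can be done
None
```

I did every step of the task in order and handed the job in at about 16 s of the 61 s allowed; no verdict was reported.

- **Button:** I pressed it until it bottomed out (12.5 N with no further travel), then let it go. In the last top view the red cap is at its starting pixel position.
- **Empty cup:** The fingertips held about 3 cm above its middle for about 2.2 s. The two cameras agreed on its position to 2–3 mm.
- **Flat chocolate:** The fingertips held about 3 cm above its middle for about 2.1 s, again with the two cameras agreeing to 2–3 mm. I crossed between the two points at about 0.19 m.
- **End:** The hand finished with the fingertips 0.28 m above the table. The top camera's first and last pictures show no changed pixels in the board area, so no piece moved visibly.

One check told me nothing: the scene camera's before-and-after comparison of the board area differed by 6,022 pixels. I think the arm or its shadow was in that view, but I did not look at the picture to confirm it. I relied on the top view instead.

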